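Seat a ferruled handle blank in a V-block drilling jig and clamp it

ROBOT

A 6-joint arm with a two-finger parallel gripper is mounted at the origin on a cart in front of the work surface, level with it; the furniture and walls round the work are solid. World frame = base frame: x ahead of the robot, y to its left, z up, the work surface at z = 0. Lengths are in m, angles in degrees, forces in N, time in s.
With the tool pointing down it reaches from about 0.25 to 0.8 m from the base axis. Payload 3.9 kg.
Tool frame: the origin (TCP) lies at the very end of the fingers, on their centre line; the grasp point (between the pads) lies 19 mm behind it; z points along the fingers, y is the line along which they close (so a half turn about z gives the same grasp; the last joint's range is limited). The gripper opens to 85 mm and grips with 20 to 120 N. Pads are 22 mm wide; open, the fingers measure 114 mm over their backs; the gripper's body (76 mm by 85 mm) begins 54 mm behind the grasp point. The pads swing forward as they close: fully open they stand 13 mm farther back than shut.
Start: joints at [74.427, 14.897, -7.913, 67.191, 0, 90], TCP at [0.141, 0.506, 0.231] pointing down, gripper open.
Joint ranges: [-159.42, 159.42], [-47.68, 98.78], [-73.54, 78.23], [-108.79, 121.32], [-90, 84.71], [-180, 180]. Speed limits (degrees/s): [147.25, 147.25, 180, 180, 180, 180].

INTERFACE

Orientations are given as [roll, pitch, yaw] about the fixed x, y, z axes, in that order (R = Rz(yaw) Ry(pitch) Rx(roll)).
In Python, from station import ctrl gives the robot as it stands.
- The arm moves only by the shell command python3 inch.py 'ROWS' [FORCE]. ROWS is a JSON list of rows, 1 to 8 of them, each of 7 numbers: a rotation vector rx, ry, rz in degrees, then dx, dy, dz in m, then the finger opening in m; each row is the pose to reach, as a shift and turn from the pose commanded when the command began, along the tool's axes at that moment; what a row does not reach only later rows make up. A row lasts 1/8 s, in which the tool goes at most 0.0625 m and 10.7 degrees, less where a joint would pass 70% of its speed; a pose out of reach is approached as far as the arm can. The fingers move at their own pace and stop on an object; FORCE is the grip in N (left out, the last holds). Time passes only in rows, so rows that do not move let the fingers close. It prints the time, the measured TCP pose, the force, the opening and the grip force at its end.
- ctrl.get_state(): the state, without advancing time (a new reading comes with each control period).
- ctrl.snapshot(name): name is "scene" or "top" or "wrist"; returns the picture (480x640x3 uint8, red, green, blue); there is no depth.
- ctrl.calibration(name): a dict with "camera_matrix" (3x3 intrinsics, pixels), "dist_coeffs" ([k1, k2, p1, p2, k3] as OpenCV has them; the pictures are not rectified), "origin" and "orientation" of the camera in the world; the wrist camera has in their place "hand_eye" (4x4, takes a point from camera to tool coordinates, whose origin is the TCP and whose axes are the flange's). Camera axes: x right, y down, z forward; pixel columns grow to the right and rows downward; lengths in m; the calibration is good to about 2 mm. A picture is of the moment at which its call begins: read the wrist's pose just before it. calibration takes no time and is no camera call.
- ctrl.finish_job(): hands the job in; it is judged then, once.
The state is a dict: "t": time; "joints": joint angles; "joint_vel": joint speeds; "joint_efforts": joint torques, N m; "tool_pos": TCP position; "orientation": TCP orientation; "contact_force": force on the tool from outside, world axes, zero at the start; "wrist_torque": the same for the moment, N m; "width": finger opening in m; "gripper_force": force on a finger pad.
Only numpy, scipy, OpenCV 4.12 (cv2) and the standard library are available. Lean on these libraries where they do the work, as an engineer would, in place of code of your own. Each camera call takes 0.05 s, during which the arm holds its last target. There are 200 camera calls.

TASK

The wooden handle blank is to be cross-drilled in the V-block jig: slide it in brass end first, under the clamp and the drill-bush plate, and push it gently but fully home by feel, so that it lies in both flanks of the V and bears on the end-stop screw without being dented or making the blue stop carriage slip on its rail. Once it is home, fold the red lever all the way down to clamp it there and let go. Leave the tape measure, the sanding block and the glue bottle where they are.

Things in the scene. Friction and masses are not known exactly. Their poses are not given: they have to be found in the camera images.
- jig: Cross-drilling jig, fixed to the bench. Origin: bench level under the middle of the V-block; x runs along the groove from its open mouth to the end stop, y left, z up. Plywood base 18 mm thick, x -65 to 115, y +-56 mm. Aluminium V-block x -50 to 50 mm, 80 mm wide, top at z 59 mm. A drill-bush plate bridges it (x 21 to 47, underside z 84 mm).
- flank_left: Left (+y) face of the 90 degree V, sloping 45 degrees, 100 mm long; its frame is the jig's. The wood dents if forced against it with over 30 N (the clamp itself gives 15 N).
- flank_right: Right (-y) face of the 90 degree V, sloping 45 degrees, 100 mm long; its frame is the jig's. The wood dents if forced against it with over 30 N (the clamp itself gives 15 N).
- seat_mouth (a point): Point on the seated axis at the mouth of the V (jig x -50, y 0, z 58.6 mm: the axis height of a 32 mm round lying in both flanks); axes as the jig's. The V is open at both ends.
- end_stop: Blue stop carriage behind the V, gripped on its rail: slips above about 14 N. Frame as the jig's unless it slipped. It carries a steel adjusting screw on the seated axis (22 mm face towards the mouth) whose setting differs each time and is not measured: its face stands at jig x 46 to 70 mm. Sliding the blank in the V takes 1 to 3 N; at the screw the force rises sharply.
- clamp_pad: Black rubber clamp pad, 20 mm, at jig x -15 mm under the dark steel gantry (x -32 to 2, y +-47, beam z 92 to 104, lever yoke up to z 130 mm). Open, it clears a seated blank by 5 mm; the lever drives it down and a little towards the stop. Frame as the jig's while open.
- handle_blank: Handle blank, 180 mm long, 0.14 to 0.22 kg. Origin: mid-length on its underside; x points to the brass end; axis 16 mm above the origin. x -90 to -38 mm: left square, 32 x 32 mm, pale wood; the rest turned round, 32 mm diameter, the last 25 mm a brass ferrule, the heavy end: it balances 15 mm to the brass side of the middle. It starts flat on a plywood board 18 mm thick.
- ferrule_end (a point): Centre of the brass end face of the blank (90 mm along x, 16 mm above its underside); axes as the blank's.
- square_end (a point): Centre of the square end face of the blank (-90 mm along x, 16 mm above its underside); axes as the blank's.
- clamp_lever (a joint): Clamp lever, a spiral cam: 0 = open, 1.1 rad = fully folded down (clamped). It turns about an axis along the jig's x through jig (-15, 0, 122) mm. Open, it points up to the jig's left (+y), 58 degrees above level; closing swings it down on the +y side to 5 degrees below level. It stays where left; moving it takes about 4 N at the grip, 6 to 10 N at the end as the pad bites.
- lever_tip (a point): On the middle line of the red grip, 95 mm from the lever's axis, 12 mm short of its rounded end (107 mm). The grip is 17 mm thick and begins 45 mm from the axis. Axes turn with the lever.
- tape_measure: Yellow tape measure standing on the bench, 36x80x64 mm, a bystander. Origin: middle of its underside.
- sanding_block: Wooden sanding block lying on the bench, 62x114x30 mm, a bystander. Origin: middle of its underside.
- glue_bottle: White glue bottle with orange cap, 62 mm across, 216 mm tall, a bystander. Origin: middle of its underside.

How it is judged:
By the outcome, as a careful person would: the job done as asked, in the order asked, and still so for the second after the job is handed in, with the robot touching nothing.
It also fails if it takes over 66 s, if anything falls off the work surface, if the arm or the gripper's body presses on something with over 40 N, if the wrist force passes 120 N, or if a joint passes its speed limit or range.

## Working session

There is one attempt and no reset: what is moved stays moved. The work goes in short steps, Python scripts to look and compute and a shell command to move; the robot and the scene stay as the last step left them, time stands still between calls to the robot, and variables do not carry over. Pictures are saved under pics/ and viewed, at most 10 in all, crops included, and the job is handed in when it is done.

```bash
ls; mkdir -p pics
python3 - <<'E'
from station import ctrl
import cv2,numpy as np
print(ctrl.get_state())
for n in ("scene","top","wrist"):
    c=ctrl.calibration(n);print(n,c)
    im=ctrl.snapshot(n);cv2.imwrite(f"pics/{n}0.png",im[:,:,::-1])
E
```

```text
inch.py
pics
station.py
  5 inch.py
  3 station.py
  8 total
{'t': 0.0, 'joints': array([ 7.44259499e+01,  1.49354271e+01, -7.98529293e+00,  6.71897572e+01,
       -1.20411094e-04,  9.00007463e+01]), 'joint_vel': array([ 0.05315292, -0.03638697,  0.06648884, -0.04789606,  0.04593079,
        0.08050426]), 'joint_efforts': array([-1.18362710e-03, -4.05678535e+01,  2.53922546e+01,  1.88507221e-02,
       -1.61730981e-05,  5.94055152e-06]), 'tool_pos': array([0.14077382, 0.50507574, 0.23047077]), 'orientation': array([-1.79889523e+02,  1.21849877e-04,  1.64425204e+02]), 'contact_force': array([0.52455234, 0.1568316 , 0.0989997 ]), 'wrist_torque': array([0.03495148, 0.03875231, 0.00746112]), 'gripper_force': 0.0, 'width': 0.085439152019941}
scene {'camera_matrix': array([[525.21838113,   0.        , 323.98834491],
       [  0.        , 525.21838113, 235.37260299],
       [  0.        ,   0.        ,   1.        ]]), 'dist_coeffs': array([-0.11297804,  0.        ,  0.        ,  0.        ,  0.        ]), 'origin': array([-0.04295926, -0.94484445,  0.93259907]), 'orientation': array([-123.
[... 353 characters left out ...]
359564]), 'orientation': array([-168.69202074,    0.54002197,  -89.87911102])}
wrist {'camera_matrix': array([[362.87593256,   0.        , 319.29041827],
       [  0.        , 362.87593256, 235.38724367],
       [  0.        ,   0.        ,   1.        ]]), 'dist_coeffs': array([-0.06889964,  0.        ,  0.        ,  0.        ,  0.        ]), 'hand_eye': array([[ 1.06727439e-03, -9.63940976e-01, -2.66113991e-01,
         6.62132042e-02],
       [ 9.99999307e-01,  1.16118670e-03, -1.95562007e-04,
        -1.21373544e-04],
       [ 4.97518259e-04, -2.66113598e-01,  9.63941547e-01,
        -1.42576319e-01],
       [ 0.00000000e+00,  0.00000000e+00,  0.00000000e+00,
         1.00000000e+00]])}
```

View pics/scene0.png

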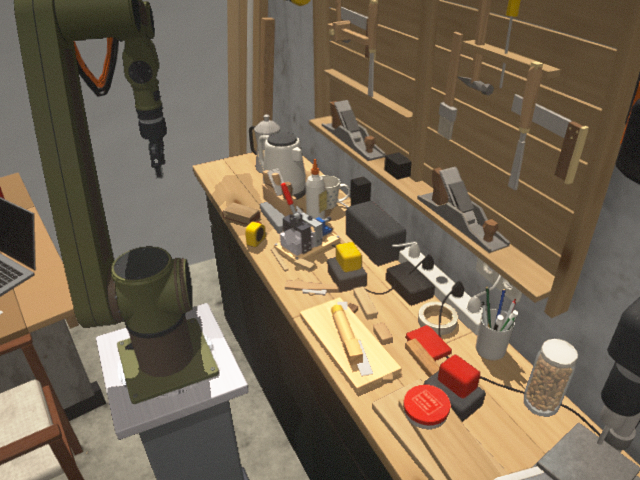

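View pics/top0.png

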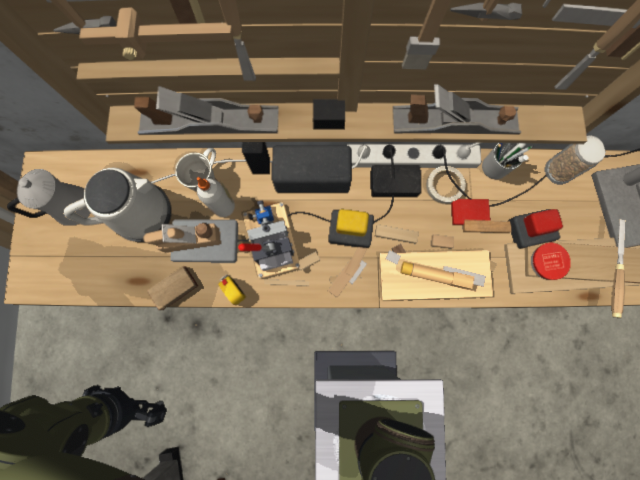

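The scene view shows the jig around (305,235), with the red lever at (288,195), and the blank on its board at (345,335). In the top view the jig is at (270,240), groove running up the image with the blue carriage at (262,213). The red lever is at (248,247) and the blank runs (397,265)-(478,285). I need crops for detail.

Run:
```python
import cv2,numpy as np
t=cv2.imread("pics/top0.png")
a=cv2.resize(t[190:290,215:315],(500,500),interpolation=cv2.INTER_CUBIC)
b=cv2.resize(t[240:310,375:500],None,fx=4,fy=4,interpolation=cv2.INTER_CUBIC)
c=np.zeros((500,800,3),np.uint8)
c[:, :500]=a; c2=cv2.resize(t[250:300,385:487],(300,147),interpolation=cv2.INTER_CUBIC)
c[:147,500:800]=c2
s=cv2.imread("pics/scene0.png")
c[150:500,500:800]=cv2.resize(s[175:265,262:339],(300,350),interpolation=cv2.INTER_CUBIC)
cv2.imwrite("pics/crop1.png",c)
```

```text
(no output)
```

View pics/crop1.png

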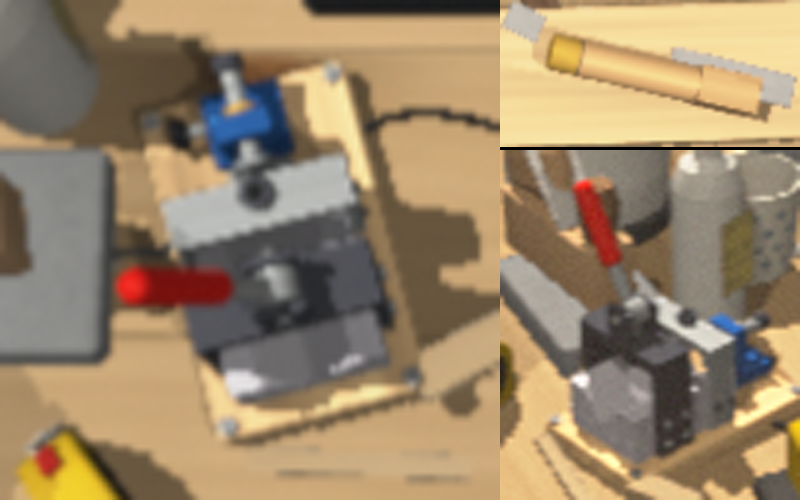

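The crop shows the base-plate screws at crop pixels (230,428), (415,378), (335,72) and (150,120). The lever tip is near (130,287). The brass end is at the left end of the blank, and the tape is at (65,470). I'll turn these into positions now.

```bash
cat > h.py <<'E'
import numpy as np,cv2
from scipy.spatial.transform import Rotation as R
from station import ctrl
def tool(s): return R.from_euler('xyz',s['orientation'],degrees=True).as_matrix(),np.array(s['tool_pos'])
def campose(n,s=None):
    c=ctrl.calibration(n)
    if n!='wrist': return c,R.from_euler('xyz',c['orientation'],degrees=True).as_matrix(),np.array(c['origin'])
    Rt,p=tool(s); H=c['hand_eye']; return c,Rt@H[:3,:3],Rt@H[:3,3]+p
def back(n,px,z,s=None):
    c,Rc,o=campose(n,s)
    u=cv2.undistortPoints(np.array(px,float).reshape(-1,1,2),c['camera_matrix'],c['dist_coeffs'])[:,0]
    d=np.c_[u,np.ones(len(u))]@Rc.T
    return o+d*((np.broadcast_to(z,len(u))-o[2])/d[:,2])[:,None]
def proj(n,P,s=None):
    c,Rc,o=campose(n,s)
    return cv2.projectPoints((np.array(P,float)-o)@Rc,np.zeros(3),np.zeros(3),c['camera_matrix'],c['dist_coeffs'])[0][:,0]
def go(P,Rm):  # shift and turn in tool axes from measured pose
    Rt,p=tool(ctrl.get_state())
    return np.round(R.from_matrix(Rt.T@Rm).as_rotvec(degrees=True),2),np.round(Rt.T@(np.array(P)-p),4)
E
python3 - <<'E'
from h import *
a=np.array([[230,428],[415,378],[335,72],[150,120]])/5.+[215,190]
P=back('top',a,.020); print(P)
c=P.mean(0); fx=(P[2]+P[3]-P[0]-P[1])/2; yaw=np.arctan2(fx[1],fx[0]); print('jig yaw',np.degrees(yaw),'origin',c[:2]-.025*np.array([np.cos(yaw),np.sin(yaw)]))
e=np.array([[549,50],[762,98]]); 
e=np.array([[545,50],[765,97]])-[500,0]; e=e*[102/300,50/147]+[385,250]
Q=back('top',e,.034); print(Q,np.linalg.norm(Q[0]-Q[1]),np.degrees(np.arctan2(*(Q[0]-Q[1])[[1,0]])))
print(back('top',np.array([[65,470]])/5+[215,190],.06))
print(back('top',[[173,287],[235,290],[214,195],[237,240]],[.03,.06,.2,.05]))
E
```

```text
[[0.40857157 0.2988048  0.02      ]
 [0.43443074 0.20456517 0.02      ]
 [0.59624127 0.24847031 0.02      ]
 [0.57034878 0.34537745 0.02      ]]
jig yaw 15.621428680661156 origin [0.47832154 0.26757243]
[[ 0.42911146 -0.05449485  0.034     ]
 [ 0.38805168 -0.2432548   0.034     ]] 0.1931740799921635 77.72797891440199
[[0.38346292 0.37420412 0.06      ]]
[[0.37742861 0.52165515 0.03      ]
 [0.36885929 0.35634026 0.06      ]
 [0.56946122 0.38392612 0.2       ]
 [0.49534185 0.35789781 0.05      ]]
```

```bash
python3 inch.py '[[0,0,-31,-0.318,-0.176,-0.10,0.085],[0,0,-31,-0.318,-0.176,-0.10,0.085],[0,0,-31,-0.318,-0.176,-0.10,0.085],[0,0,-31,-0.318,-0.176,-0.10,0.085],[0,0,-31,-0.318,-0.176,-0.10,0.085],[0,0,-31,-0.318,-0.176,-0.10,0.085],[0,0,-31,-0.318,-0.176,-0.10,0.085],[0,0,-31,-0.318,-0.176,-0.10,0.085]]' 80
python3 - <<'E'
from h import *
s=ctrl.get_state();print(s['joints'],s['joint_vel'],s['orientation'],s['tool_pos'])
im=ctrl.snapshot('wrist');cv2.imwrite('pics/w1.png',im[:,:,::-1]);np.save('w1.npy',s)
E
```

```text
t: 1.15
tool_pos: [0.4009, 0.2499, 0.3314]
orientation: [180.0, 0.0, -164.8]
contact_force: [0.1, 0.1, -0.3]
width: 0.085
gripper_force: 0.0
[ 3.19276095e+01  8.28782527e+00 -1.63384815e+00  8.00610385e+01
  7.88287232e-03  1.66822762e+01] [ 2.48477983e+00 -1.13628667e-01 -1.36226287e+00  1.54521776e-03
  7.33899069e-01  5.16200766e-01] [ 1.79987486e+02  1.42975479e-02 -1.64754667e+02] [0.40094923 0.249889   0.33138037]
```

View pics/w1.png

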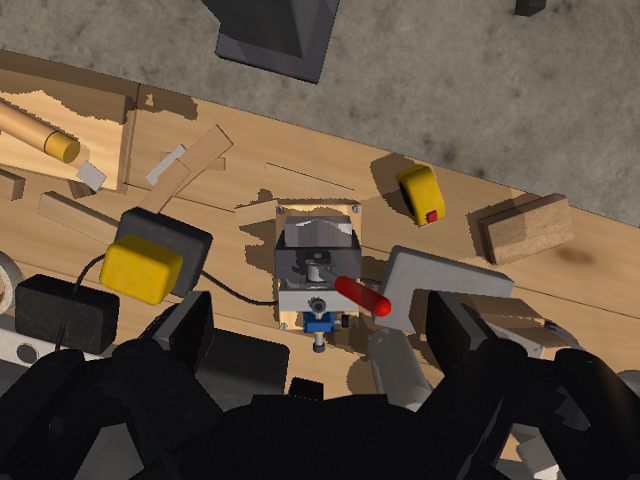

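The wrist view shows the jig around (318,265), with its mouth at the top (y≈218). The base screws are at about (284,211), (357,209) and (284,325), the lever tip at (383,307) and the tape at (420,195). I'll zoom in with the model overlaid.

Run:
```python
from h import *
s=np.load('w1.npy',allow_pickle=True).item()
im=cv2.imread('pics/w1.png')
x0,y0,k=262,192,5
c=cv2.resize(im[y0:y0+112,x0:x0+144],None,fx=k,fy=k,interpolation=cv2.INTER_CUBIC)
def J(o,yaw,P):
    P=np.array(P,float)/1000; return P@R.from_euler('z',yaw,degrees=True).as_matrix().T+np.r_[o,0]
L=[[(-65,-56,18),(-65,56,18)],[(-65,-56,18),(115,-56,18)],[(-65,56,18),(115,56,18)],[(-50,-40,59),(-50,40,59)],[(-32,-47,104),(-32,47,104)],[(2,-47,104),(2,47,104)],[(-15,0,122),(-15,50.3,202.6)]]
for l in L:
    p=(proj('wrist',J([.4783,.2676],15.6,l),s)+.5-[x0,y0])*k-.5
    cv2.line(c,*[tuple(int(v) for v in q) for q in p],(0,255,0),1)
cv2.imwrite('pics/c2.png',c)
```

```text
(no output)
```

View pics/c2.png

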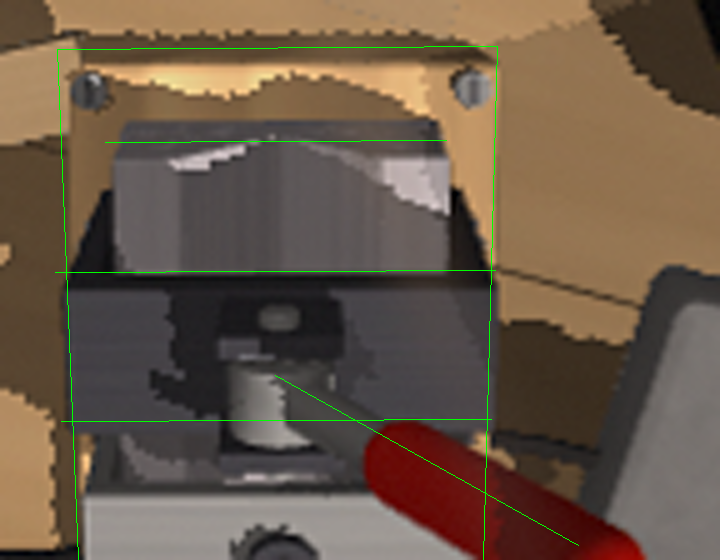

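```bash
python3 inch.py '[[0,0,-62,0.11,-0.405,0.08,0.085],[0,0,-62,0.11,-0.405,0.08,0.085],[0,0,-62,0.11,-0.405,0.08,0.085],[0,0,-62,0.11,-0.405,0.08,0.085],[0,0,-62,0.11,-0.405,0.08,0.085],[0,0,-62,0.11,-0.405,0.08,0.085],[0,0,-62,0.11,-0.405,0.08,0.085],[0,0,-62,0.11,-0.405,0.08,0.085]]'
python3 - <<'E'
from h import *
from scipy.optimize import least_squares
s=ctrl.get_state()
im=ctrl.snapshot('wrist');cv2.imwrite('pics/w2.png',im[:,:,::-1]);np.save('w2.npy',s)
s=np.load('w1.npy',allow_pickle=True).item()
M=np.array([(-50,-40,59),(-50,40,59),(-32,-47,104),(-32,47,104)])/1000
U=(np.array([[112,157],[451,157],[66,288],[497,287]])+.5)/5-.5+[262,192]
def f(q): return (proj('wrist',M@R.from_euler('z',q[2]).as_matrix().T+[q[0],q[1],0],s)-U).ravel()
r=least_squares(f,[.478,.267,.27]);print(r.x[:2],np.degrees(r.x[2]),r.fun)
E
```

```text
t: 2.2
tool_pos: [0.4013, -0.1692, 0.2505]
orientation: [180.0, 0.0, -102.4]
contact_force: [0.4, 0.2, -0.3]
width: 0.0852
gripper_force: 0.0
[0.48042357 0.26904877] 15.410678886108219 [-0.06597221  0.04367992  0.17172089 -0.07742537 -0.88101109  0.02189118
  0.78430656  0.07213754]
```

View pics/w2.png

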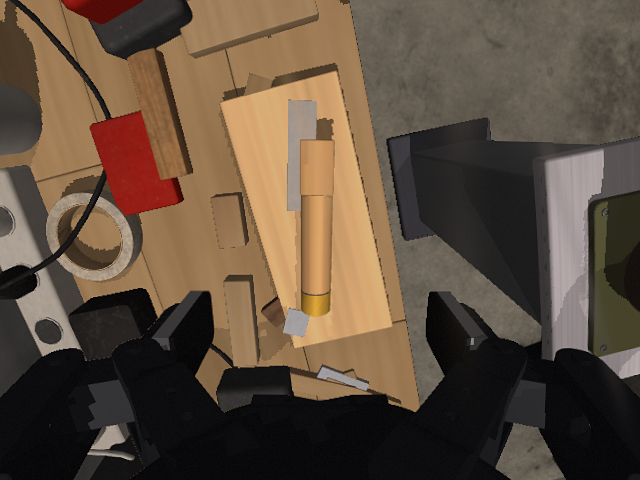

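The blank lies in the wrist view from its square end, corners about (300,141) and (334,140), through the square/round step at y≈194, to the brass end at about (316,317). A thin metal strip lies beside it at (302,155). I'll refine these and work out the grasp.

Run:
```python
from h import *
s=np.load('w2.npy',allow_pickle=True).item()
im=cv2.imread('pics/w2.png')
# width edges of square and round via rows
hsv=cv2.cvtColor(im,cv2.COLOR_BGR2HSV)
c=cv2.resize(im[95:335,255:375],None,fx=3,fy=2.5)
c=np.hstack([cv2.resize(im[125:205,270:350],(400,400),interpolation=cv2.INTER_CUBIC),cv2.resize(im[250:330,270:350],(400,400),interpolation=cv2.INTER_CUBIC)])
cv2.imwrite('pics/c3.png',c)
```

```text
(no output)
```

View pics/c3.png

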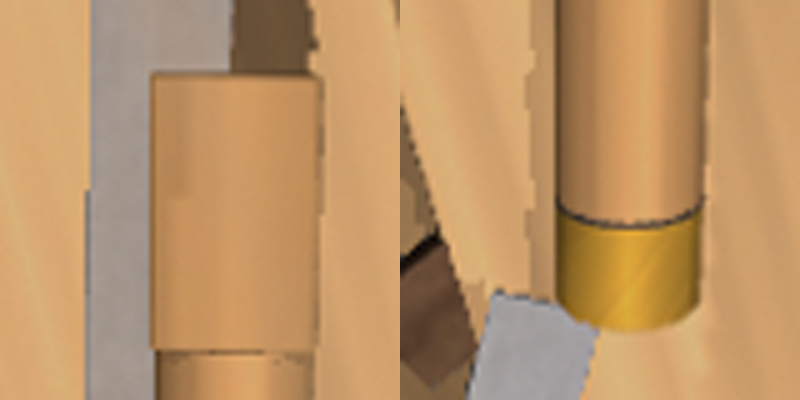

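Run:
```python
from h import *
s=np.load('w2.npy',allow_pickle=True).item()
q=lambda a,o:(np.array(a)+.5)/5-.5+o
A=back('wrist',q([[151,74],[316,74],[152,350],[316,349]],[270,125]),.050,s)
F=back('wrist',q([[230,332]],[270,250]),.050,s)
W=back('wrist',q([[156,270],[301,270]],[270,250]),.034,s)
print(A,F,W.mean(0),np.linalg.norm(W[0]-W[1]))
E0=A[:2].mean(0);B=A[2:].mean(0);d=(F[0]-E0);L=np.linalg.norm(d);d/=L
yaw=np.degrees(np.arctan2(d[1],d[0]));print(L,np.linalg.norm(B-E0),np.linalg.norm(A[0]-A[1]),yaw,np.degrees(np.arctan2(*(B-E0)[[1,0]])))
G=E0+.026*d;G[2]=.023;print('grasp',G)
Rm=R.from_euler('xyz',[180,0,yaw+180],degrees=True).as_matrix()
print(go([*G[:2],.08],Rm),go(G,Rm))
```

```text
[[ 0.4059484  -0.23606725  0.05      ]
 [ 0.37635367 -0.22957093  0.05      ]
 [ 0.41735772 -0.18620808  0.05      ]
 [ 0.38681774 -0.17970453  0.05      ]] [[ 0.43059517 -0.05811289  0.05      ]] [ 0.42965929 -0.06451717  0.034     ] 0.03147666328422512
0.17910358746328559 0.05104809934471718 0.03029934152087758 77.27740819106451 77.62888687404553
grasp [ 0.39687704 -0.20745745  0.023     ]
(array([ 0.08, -0.26, -0.01]), array([ 0.0324, -0.0035,  0.1694])) (array([ 0.08, -0.26, -0.01]), array([ 0.0322, -0.0035,  0.2264]))
```

```bash
python3 inch.py '[[0,0,0,0.028,-0.0035,0.17,0.085],[0,0,0,0.028,-0.0035,0.17,0.085],[0,0,0,0.028,-0.0035,0.17,0.085],[0,0,0,0.028,-0.0035,0.20,0.085],[0,0,0,0.028,-0.0035,0.22,0.085],[0,0,0,0.028,-0.0035,0.2268,0.085],[0,0,0,0.028,-0.0035,0.2268,0.085]]' 80 && python3 inch.py '[[0,0,0,0,0,0,0.0],[0,0,0,0,0,0,0.0],[0,0,0,0,0,0,0.0],[0,0,0,0,0,0,0.0],[0,0,0,0,0,0,0.0]]' 80
```

```text
t: 3.12
tool_pos: [0.399, -0.196, 0.0244]
orientation: [180.0, 0.0, -102.5]
contact_force: [0.5, -0.2, 0.1]
width: 0.0851
gripper_force: 0.0
t: 3.75
tool_pos: [0.3997, -0.1973, 0.0253]
orientation: [-179.9, -0.0, -102.6]
contact_force: [-0.3, 0.1, 6.0]
width: 0.0308
gripper_force: 80.1
```

```bash
python3 inch.py '[[0,0,0,0,0,-0.02,0.0],[0,0,0,0,0,-0.06,0.0],[0,0,0,0,0,-0.12,0.0],[0,0,0,0,0,-0.17,0.0],[0,0,0,0,0,-0.17,0.0],[0,0,0,0,0,-0.17,0.0]]' 80
python3 - <<'E'
from h import *
s=ctrl.get_state();print(s['contact_force'],s['wrist_torque'],s['width'],s['tool_pos'])
im=ctrl.snapshot('wrist');cv2.imwrite('pics/w3.png',im[:,:,::-1]);np.save('w3.npy',s)
E
```

```text
t: 4.5
tool_pos: [0.3983, -0.1967, 0.1937]
orientation: [179.9, 0.0, -102.6]
contact_force: [0.1, -0.6, -2.1]
width: 0.0306
gripper_force: 79.8
[ 0.06850177 -0.60216229 -2.09448109] [-0.14330414  0.06512312  0.00838594] 0.03062002060457688 [ 0.39827107 -0.19670288  0.19368544]
```

View pics/w3.png

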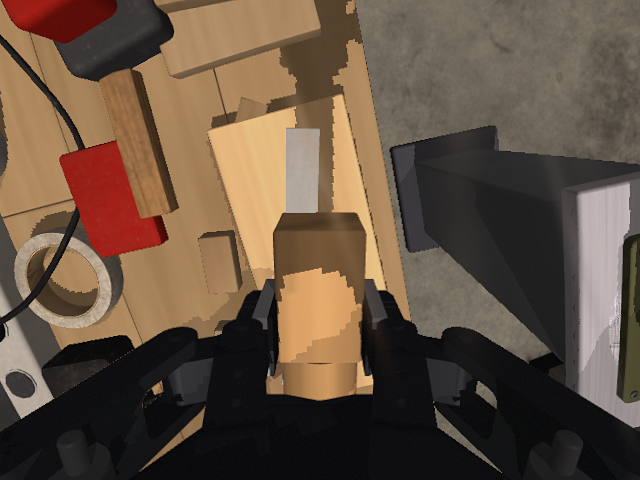

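The blank is gripped by its square part: end face at rows ≈212–228, top face down to the step at row ≈362, x from 276 to 364. I'll estimate droop numerically.

Run:
```python
from h import *
im=cv2.imread('pics/w3.png').astype(float)
g=im.sum(2)
p=g[:,300:340].mean(1);d=np.abs(np.diff(p))
print('rows',[(i,round(d[i])) for i in range(195,245) if d[i]>12],[(i,round(d[i])) for i in range(345,405) if d[i]>12])
for r in (214,220,226,232,236,240,262,350,356,360,368,380,390):
    q=g[r-1:r+2].mean(0);e=np.diff(q);print(r,[(i,round(e[i])) for i in range(262,378) if abs(e[i])>35])
```

```text
rows [(211, 61), (212, 174), (229, 19), (230, 31), (231, 12)] [(361, 19), (362, 119), (363, 114), (364, 23), (396, 39), (397, 94), (398, 113), (399, 97), (400, 33)]
214 [(280, -87), (281, -261), (355, 40), (356, 126), (357, 185), (358, 41), (368, -109), (369, -266), (370, 92), (371, 149)]
220 [(277, -54), (278, -238), (279, -96), (358, 66), (359, 196), (360, 126), (369, -81), (370, -201), (372, 152)]
226 [(274, -49), (275, -257), (276, -109), (361, 62), (362, 196), (363, 124), (370, -38), (371, -145), (372, -122), (373, 160)]
232 [(272, -260), (273, -111), (364, 104), (365, 193), (366, 44), (372, -104), (373, -154), (374, 122)]
236 [(272, -410), (273, 49), (365, 157), (366, 177), (373, -104), (374, -211), (375, 42), (376, 149)]
240 [(272, -416), (273, 51), (364, 36), (365, 169), (366, 139), (374, -117), (375, -251), (376, 107), (377, 144)]
262 [(273, -416), (274, 52), (364, 149), (365, 187)]
350 [(272, -40), (277, 57), (278, 289), (279, 53), (306, -84), (359, -113), (360, -203), (361, -43)]
356 [(270, 83), (272, -52), (273, -62), (277, 249), (278, 89), (279, 45), (295, -89), (359, -53), (360, -135), (361, -159), (364, 41), (365, 42), (366, -36)]
360 [(271, 79), (273, -77), (276, 160), (277, 96), (278, 65), (279, 55), (280, 38), (290, -48), (359, 37), (361, -164), (362, -212), (364, 65), (365, 43), (366, -38), (367, -52)]
368 [(267, 212), (268, 53), (269, -94), (270, -51), (273, -86), (275, 178), (356, 178), (357, 70), (362, -202), (363, -292), (364, 53)]
380 [(264, 42), (265, 161), (266, 82), (270, 44), (281, 80), (282, -159), (283, -49), (355, 92), (356, 142), (372, -358), (373, -169)]
390 [(265, 204), (266, 115), (269, 38), (282, -97), (283, -47), (354, -66), (355, 40), (356, 57), (372, -350)]
```

Run:
```python
from h import *
c=ctrl.calibration('wrist');H=c['hand_eye']
# tool frame: blank x = -tool x, blank z = -tool z -> blank y = +tool y... image left = ?
O=np.array([[-90,-16,0],[-90,16,0],[-90,-16,32],[-90,16,32],[-38,-16,32],[-38,16,32]])/1000.
U=np.array([[281.8,212.3],[357,212.3],[273,230.5],[365.8,230.5],[278,363],[361,363]])
s=np.load('w3.npy',allow_pickle=True).item()
for flip in (1,-1):
    o=O*[1,flip,1]
    ok,rv,tv=cv2.solvePnP(o,U,c['camera_matrix'],c['dist_coeffs'])
    e=cv2.projectPoints(o,rv,tv,c['camera_matrix'],c['dist_coeffs'])[0][:,0]-U
    Rb=H[:3,:3]@cv2.Rodrigues(rv)[0]; tb=H[:3,:3]@tv[:,0]+H[:3,3]
    print(flip,np.abs(e).max());print(Rb.round(4));print('origin',tb.round(4),'ferrule',(Rb@[.09,0,.016]+tb).round(4),'sq',(Rb@[-.09,0,.016]+tb).round(4))
    print('pitch deg',np.degrees(np.arcsin(Rb[2,0])))
```

```text
1 0.4252491575147701
[[-9.999e-01  1.700e-03  1.090e-02]
 [ 1.700e-03  1.000e+00 -1.000e-04]
 [-1.090e-02 -1.000e-04 -9.999e-01]]
origin [-0.0542 -0.0008  0.0084] ferrule [-0.144  -0.0007 -0.0086] sq [ 0.036  -0.001  -0.0066]
pitch deg -0.6262193177528143
-1 0.4252491572309509
[[ 9.999e-01  1.700e-03 -1.090e-02]
 [-1.700e-03  1.000e+00  1.000e-04]
 [ 1.090e-02 -1.000e-04  9.999e-01]]
origin [ 0.1891 -0.0012 -0.2936] ferrule [ 0.2789 -0.0014 -0.2766] sq [ 0.0989 -0.0011 -0.2785]
pitch deg 0.6262193171408331
```

```bash
cat >> h.py <<'E'
JO=np.array([.4804,.2690,0]);JY=15.4
RJ=R.from_euler('z',JY,degrees=True).as_matrix()
RT=R.from_euler('xyz',[180,0,JY+180],degrees=True).as_matrix()
jw=lambda P:JO+RJ@(np.array(P,float)/1000)
def js():
    s=ctrl.get_state();print('t',round(s['t'],2),'jig mm',(RJ.T@(s['tool_pos']-JO)*1000).round(1),'ori',s['orientation'].round(1),'F jig',(RJ.T@s['contact_force']).round(1),'T',(RJ.T@s['wrist_torque']).round(2),'w',round(s['width'],4),round(s['gripper_force']))
E
python3 -c "
from h import *
js();print(go(jw([-204,.8,150]),RT),jw([-204,.8,150]))"
```

```text
t 4.55 jig mm [-203.3 -426.7  193. ] ori [ 179.8    0.  -102.6] F jig [-0.  -0.7 -1.6] T [-0.09  0.07 -0.02] w 0.0304 80
(array([ 1.800e-01, -6.000e-02,  6.202e+01]), array([-0.3772,  0.2011,  0.0438])) [0.28351209 0.21559783 0.15      ]
```

```bash
python3 inch.py '[[0,0,8,-0.047,0.025,0,0.0],[0,0,17,-0.1,0.053,0,0.0],[0,0,26,-0.153,0.082,0,0.0],[0,0,35,-0.206,0.11,0.01,0.0],[0,0,44,-0.26,0.138,0.02,0.0],[0,0,53,-0.312,0.166,0.03,0.0],[0,0,60,-0.36,0.192,0.04,0.0],[0,0,62,-0.377,0.201,0.044,0.0]]' 80; python3 inch.py '[[0,0,0,0,0,0,0],[0,0,0,0,0,0,0],[0,0,0,0,0,0,0]]'; python3 -c "
from h import *
js();print(go(jw([-204,.8,53]),RT))"
```

```text
t: 5.55
tool_pos: [0.2873, 0.2021, 0.1512]
orientation: [-179.9, -0.2, -164.9]
contact_force: [1.6, 0.2, -1.7]
width: 0.0307
gripper_force: 79.8
t: 5.92
tool_pos: [0.2888, 0.2003, 0.1524]
orientation: [-180.0, -0.1, -164.7]
contact_force: [-0.1, 0.1, -2.1]
width: 0.0305
gripper_force: 80.1
t 5.92 jig mm [-203.   -15.3  152.4] ori [-1.800e+02 -1.000e-01 -1.647e+02] F jig [-0.   0.1 -2.1] T [ 0.02  0.11 -0.04] w 0.0305 80
(array([-0.05, -0.09, -0.1 ]), array([0.0009, 0.0162, 0.0994]))
```

```bash
python3 inch.py '[[0,0,0,0.001,0.0162,0.03,0.0],[0,0,0,0.001,0.0162,0.07,0.0],[0,0,0,0.001,0.0162,0.0994,0.0],[0,0,0,0.001,0.0162,0.0994,0.0],[0,0,0,0.001,0.0162,0.0994,0.0],[0,0,0,0.001,0.0162,0.0994,0.0]]' 80; python3 -c "
from h import *
js();print(go(jw([-180,.8,53]),RT))
s=ctrl.get_state();im=ctrl.snapshot('top');cv2.imwrite('pics/t4.png',im[:,:,::-1])
im2=ctrl.snapshot('scene');cv2.imwrite('pics/s4.png',im2[:,:,::-1])
a=cv2.resize(im[190:315,220:320],(400,500),interpolation=cv2.INTER_CUBIC);b=cv2.resize(im2[190:290,240:320],(400,500),interpolation=cv2.INTER_CUBIC)
cv2.imwrite('pics/c4.png',np.hstack([a,b])[:,:,::-1])"
```

```text
t: 6.68
tool_pos: [0.2851, 0.2177, 0.0549]
orientation: [179.9, 0.2, -164.6]
contact_force: [0.8, 0.1, -1.6]
width: 0.0303
gripper_force: 80.1
t 6.67 jig mm [-201.9    2.4   54.9] ori [ 179.9    0.2 -164.6] F jig [ 0.8 -0.1 -1.6] T [-0.03  0.07  0.  ] w 0.0303 80
(array([ 0.07,  0.16, -0.04]), array([-0.0219, -0.0016,  0.0019]))
```

View pics/c4.png

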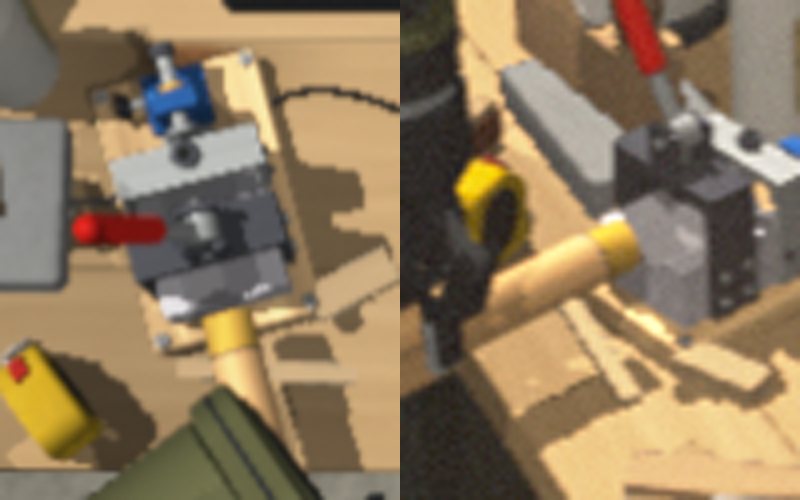

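The crops show the brass end just short of the V mouth and roughly on axis: ferrule at (228,330), block front edge (163,318)-(290,290). The axis height is slightly above the seat. I'll check lateral alignment numerically after a settling correction.

```bash
python3 inch.py '[[0,0,0,0,-0.0012,0.001,0.0],[0,0,0,0,-0.0012,0.001,0.0],[0,0,0,0,-0.0012,0.001,0.0]]' 80; python3 -c "
from h import *
js()
im=ctrl.snapshot('top')
hsv=cv2.cvtColor(im,cv2.COLOR_RGB2HSV)[190:315,220:320]
m=((abs(hsv[...,0].astype(int)-24)<5)&(hsv[...,1]>150)&(hsv[...,2]>110)).astype(np.uint8)
m[:65]=0;m[:,:45]=0
n,l,st,ce=cv2.connectedComponentsWithStats(m);i=1+np.argmax(st[1:,4]);print(st[i],ce[i])
B=back('top',[ce[i]+[220,190]],.070)
print('ferrule jig',(RJ.T@(B-JO).T*1000).T)
for name,q in (('block front',[[163,318],[290,290]]),('screws',[[163,342],[309,301]])):
    Q=back('top',(np.array(q)+.5)/4-.5+[220,190],.059 if name[0]=='b' else .020);print(name,(RJ.T@(Q-JO).T*1000).T)
js()"
```

```text
t: 7.15
tool_pos: [0.2839, 0.216, 0.0526]
orientation: [180.0, -0.0, -164.6]
contact_force: [-0.2, -0.5, -2.7]
width: 0.0304
gripper_force: 80.1
t 7.15 jig mm [-203.5    1.1   52.6] ori [ 180.    -0.  -164.6] F jig [-0.3 -0.4 -2.7] T [ 0.02  0.09 -0.04] w 0.0304 80
[ 51  78  14  11 114] [57.47368421 82.75438596]
ferrule jig [[-71.974358     1.89337717  70.        ]]
block front [[-50.67854166  41.26260485  59.        ]
 [-54.53724572 -38.86618223  59.        ]]
screws [[-59.73480521  49.06167398  20.        ]
 [-58.86519518 -47.61303337  20.        ]]
t 7.2 jig mm [-203.5    1.1   52.6] ori [-180.    -0.  -164.6] F jig [-0.9 -0.2 -1.9] T [-0.01  0.12  0.04] w 0.0304 80
```

```bash
python3 inch.py '[[0,0,0,-0.01,0,0,0.0],[0,0,0,-0.02,0,0,0.0],[0,0,0,-0.03,0,0,0.0],[0,0,0,-0.04,0,0,0.0],[0,0,0,-0.04,0,0,0.0]]' 80; python3 -c "
from h import *
js()"
```

```text
t: 7.82
tool_pos: [0.3238, 0.2272, 0.0527]
orientation: [180.0, 0.1, -164.6]
contact_force: [-0.1, -0.4, -1.9]
width: 0.0304
gripper_force: 80.1
t 7.83 jig mm [-162.     1.2   52.7] ori [ 1.800e+02  1.000e-01 -1.646e+02] F jig [-0.2 -0.4 -1.9] T [-0.01  0.12 -0.04] w 0.0304 80
```

```bash
python3 inch.py '[[0,0,0,-0.01,0,0,0.0],[0,0,0,-0.02,0,0,0.0],[0,0,0,-0.03,0,0,0.0],[0,0,0,-0.04,0,0,0.0],[0,0,0,-0.045,0,0,0.0],[0,0,0,-0.045,0,0,0.0]]' 80; python3 -c "
from h import *
js()"; python3 inch.py '[[0,0,0,0,0,0.0005,0.0],[0,0,0,0,0,0.001,0.0],[0,0,0,0,0,0.001,0.0]]'; python3 -c "
from h import *
js()"
```

```text
t: 8.57
tool_pos: [0.3663, 0.2387, 0.0525]
orientation: [180.0, 0.0, -164.6]
contact_force: [-0.4, 0.7, -2.0]
width: 0.031
gripper_force: 80.1
t 8.57 jig mm [-118.     1.1   52.5] ori [ 180.     0.  -164.6] F jig [-0.2  0.7 -2. ] T [-0.02  0.12  0.04] w 0.031 80
t: 8.95
tool_pos: [0.3656, 0.2385, 0.0516]
orientation: [-180.0, -0.0, -164.6]
contact_force: [0.5, -0.5, -0.4]
width: 0.0306
gripper_force: 80.1
t 8.95 jig mm [-118.8    1.    51.6] ori [-180.    -0.  -164.6] F jig [ 0.3 -0.7 -0.4] T [-0.04  0.17  0.  ] w 0.0306 80
```

```bash
for i in 1; do python3 inch.py '[[0,0,0,0,0,0.0005,0.0],[0,0,0,0,0,0.0005,0.0]]' >/dev/null; python3 -c "
from h import *
js()"; python3 inch.py '[[0,0,0,0,0,0.0005,0.0],[0,0,0,0,0,0.0005,0.0]]'>/dev/null; python3 -c "
from h import *
js()"; done
```

```text
t 9.2 jig mm [-118.5    1.1   51.1] ori [ 180.    -0.  -164.6] F jig [-0.1  0.4 -2.6] T [-0.04  0.09  0.01] w 0.0307 80
t 9.45 jig mm [-118.4    1.    50.6] ori [-180.     0.  -164.6] F jig [-0.5 -0.8 -1.1] T [-0.04  0.08 -0.02] w 0.0304 80
```

```bash
python3 inch.py '[[0,0,0,0,0,0.0005,0.0],[0,0,0,0,0,0.0005,0.0]]' >/dev/null; python3 -c "
from h import *
js()"; python3 inch.py '[[0,0,0,0,0,0.0005,0.0],[0,0,0,0,0,0.0005,0.0]]'>/dev/null; python3 -c "
from h import *
js()"
```

```text
t 9.7 jig mm [-118.3    0.9   50.2] ori [-180.     0.  -164.6] F jig [ 0.3 -1.3  0.9] T [-0.21  0.07 -0.06] w 0.0305 80
t 9.95 jig mm [-118.3    0.9   49.9] ori [-180.     0.  -164.6] F jig [-0.8 -1.8  3.4] T [-0.31  0.05 -0.1 ] w 0.0308 81
```

```bash
python3 inch.py '[[0,0,0,0,0,0.0004,0.0],[0,0,0,0,0,0.0004,0.0]]' >/dev/null; python3 -c "
from h import *
js()"
```

```text
t 10.2 jig mm [-118.2    0.8   49.5] ori [-180.     0.  -164.6] F jig [-3.  -3.1  5.8] T [-0.46  0.03 -0.15] w 0.0307 81
```

```bash
python3 inch.py '[[0,0.3,0,0,-0.0004,-0.0006,0.0],[0,0.5,0,0,-0.0004,-0.0006,0.0],[0,0.5,0,0,-0.0004,-0.0006,0.0]]' >/dev/null; python3 -c "
from h import *
js()"
```

```text
t 10.57 jig mm [-118.2    0.6   50. ] ori [-180.    -0.5 -164.6] F jig [-2.8 -1.6  5.6] T [-0.41 -0.12 -0.13] w 0.0305 81
```

```bash
python3 inch.py '[[0,0,0,-0.002,-0.0002,-0.0003,0.0],[0,0,0,-0.005,-0.0002,-0.0003,0.0],[0,0,0,-0.008,-0.0002,-0.0003,0.0],[0,0,0,-0.011,-0.0002,-0.0003,0.0],[0,0,0,-0.014,-0.0002,-0.0003,0.0],[0,0,0,-0.016,-0.0002,-0.0003,0.0]]' >/dev/null; python3 -c "
from h import *
js()"
```

```text
t 11.32 jig mm [-108.1    0.5   49.1] ori [ 179.9   -1.1 -164.5] F jig [-11.3   1.1  10.6] T [0.09 1.85 0.06] w 0.0303 82
```

```bash
python3 inch.py '[[0,0,0,0.003,0,-0.0005,0.0],[0,0,0,0.005,0,-0.001,0.0],[0,0,0,0.005,0,-0.001,0.0]]' >/dev/null; python3 -c "
from h import *
js()"
```

```text
t 11.7 jig mm [-107.2    0.7   50.8] ori [ 180.    -0.5 -164.6] F jig [-0.6 -1.2 -2.1] T [-0.    0.1   0.06] w 0.0309 80
```

```bash
cat > ok.py <<'E'
from h import *
import sys
js(); f=RJ.T@ctrl.get_state()['contact_force']; sys.exit(f[0]<-float(sys.argv[1]) or abs(f[2]+2)>6)
E
python3 inch.py '[[0,0,0,-0.002,0,0,0.0],[0,0,0,-0.004,0,0,0.0],[0,0,0,-0.004,0,0,0.0]]' >/dev/null; python3 ok.py 3 && python3 inch.py '[[0,0,0,-0.002,0,0,0.0],[0,0,0,-0.003,0,0,0.0],[0,0,0,-0.003,0,0,0.0]]' >/dev/null; python3 ok.py 3 && python3 inch.py '[[0,0,0,-0.002,0,0,0.0],[0,0,0,-0.002,0,0,0.0]]' >/dev/null; python3 ok.py 3
```

```text
t 12.07 jig mm [-102.9    0.6   51. ] ori [ 180.    -0.5 -164.6] F jig [ 0.6 -0.  -2. ] T [-0.02  0.13  0.02] w 0.0306 80
t 12.07 jig mm [-102.9    0.6   51. ] ori [ 180.    -0.5 -164.6] F jig [ 0.6 -0.  -2. ] T [-0.02  0.13  0.02] w 0.0306 80
t 12.07 jig mm [-102.9    0.6   51. ] ori [ 180.    -0.5 -164.6] F jig [ 0.6 -0.  -2. ] T [-0.02  0.13  0.02] w 0.0306 80False
False
False
```

```bash
sed -i 's/sys.exit(\(.*\))$/sys.exit(int(\1))/' ok.py
python3 inch.py '[[0,0,0,-0.002,0,0,0.0],[0,0,0,-0.003,0,0,0.0],[0,0,0,-0.003,0,0,0.0]]' >/dev/null; python3 ok.py 3 && python3 inch.py '[[0,0,0,-0.002,0,0,0.0],[0,0,0,-0.002,0,0,0.0]]' >/dev/null && python3 ok.py 3 && python3 inch.py '[[0,0,0,-0.002,0,0,0.0],[0,0,0,-0.002,0,0,0.0]]' >/dev/null && python3 ok.py 3 && python3 inch.py '[[0,0,0,-0.002,0,0,0.0],[0,0,0,-0.002,0,0,0.0]]' >/dev/null && python3 ok.py 3
```

```text
t 12.45 jig mm [-100.3    0.5   51. ] ori [ 180.    -0.5 -164.6] F jig [ 0.5 -0.3 -1.9] T [-0.03  0.11  0.03] w 0.0307 80
t 12.7 jig mm [-98.2   0.6  51. ] ori [ 180.    -0.5 -164.6] F jig [ 0.3  0.5 -1.3] T [-0.01  0.06 -0.03] w 0.0301 80
t 12.95 jig mm [-96.1   0.6  51. ] ori [ 180.    -0.5 -164.6] F jig [-0.6  0.8 -0.8] T [0.01 0.09 0.01] w 0.0304 80
t 13.2 jig mm [-94.2   0.5  50.9] ori [ 180.    -0.5 -164.6] F jig [ 0.1  0.2 -1.5] T [-0.01  0.09  0.06] w 0.0306 80
```

```bash
python3 inch.py '[[0,0,0,-0.002,0,0,0.0],[0,0,0,-0.002,0,0,0.0]]' >/dev/null; python3 ok.py 2.5 && python3 inch.py '[[0,0,0,-0.002,0,0,0.0],[0,0,0,-0.002,0,0,0.0]]' >/dev/null && python3 ok.py 2.5 && python3 inch.py '[[0,0,0,-0.002,0,0,0.0],[0,0,0,-0.002,0,0,0.0]]' >/dev/null && python3 ok.py 2.5 && python3 inch.py '[[0,0,0,-0.002,0,0,0.0],[0,0,0,-0.002,0,0,0.0]]' >/dev/null && python3 ok.py 2.5 && python3 inch.py '[[0,0,0,-0.002,0,0,0.0],[0,0,0,-0.002,0,0,0.0]]' >/dev/null && python3 ok.py 2.5
```

```text
t 13.45 jig mm [-92.2   0.5  50.9] ori [ 180.    -0.5 -164.6] F jig [ 0.1  0.6 -0.7] T [-0.02  0.11  0.02] w 0.0304 80
t 13.7 jig mm [-90.1   0.6  50.9] ori [ 180.    -0.5 -164.6] F jig [ 0.   0.1 -1.9] T [-0.01  0.1  -0.  ] w 0.0302 80
t 13.95 jig mm [-88.2   0.5  50.9] ori [ 180.    -0.5 -164.6] F jig [ 0.3  0.4 -2.7] T [-0.01  0.15 -0.01] w 0.0308 80
t 14.2 jig mm [-86.2   0.5  50.9] ori [ 180.    -0.5 -164.6] F jig [ 0.8 -0.3 -1. ] T [-0.02  0.09  0.05] w 0.0303 80
t 14.45 jig mm [-84.3   0.5  50.8] ori [-180.    -0.5 -164.6] F jig [-0.4  0.2 -2. ] T [-0.05  0.09 -0.03] w 0.0307 80
```

```bash
python3 inch.py '[[0,0,0,-0.002,0,0,0.0],[0,0,0,-0.002,0,0,0.0]]' >/dev/null; python3 ok.py 2.5 && python3 inch.py '[[0,0,0,-0.002,0,0,0.0],[0,0,0,-0.002,0,0,0.0]]' >/dev/null && python3 ok.py 2.5 && python3 inch.py '[[0,0,0,-0.002,0,0,0.0],[0,0,0,-0.002,0,0,0.0]]' >/dev/null && python3 ok.py 2.5 && python3 inch.py '[[0,0,0,-0.002,0,0,0.0],[0,0,0,-0.002,0,0,0.0]]' >/dev/null && python3 ok.py 2.5 && python3 inch.py '[[0,0,0,-0.002,0,0,0.0],[0,0,0,-0.002,0,0,0.0]]' >/dev/null && python3 ok.py 2.5
```

```text
t 14.7 jig mm [-84.2   0.3  50.4] ori [-180.    -0.7 -164.6] F jig [-4.9  0.5  1.5] T [0.06 0.86 0.  ] w 0.031 81
```

```bash
python3 inch.py '[[0,0,0,0.0024,0,0,0.0],[0,0,0,0.0024,0,0,0.0]]' >/dev/null; python3 ok.py 2.5; python3 inch.py '[[0,0,0,0,0,0.0004,0.0],[0,0,0,0,0,0.0004,0.0]]' >/dev/null; python3 ok.py 2.5; python3 inch.py '[[0,0,0,0,0,0.0003,0.0],[0,0,0,0,0,0.0003,0.0]]' >/dev/null; python3 ok.py 2.5
```

```text
t 14.95 jig mm [-84.3   0.5  50.9] ori [-180.    -0.4 -164.6] F jig [-2.  -0.2 -1.5] T [-0.02  0.33  0.01] w 0.0306 80
t 15.2 jig mm [-84.3   0.6  50.5] ori [ 180.    -0.4 -164.6] F jig [-0.9  0.1 -1.5] T [-0.03  0.19  0.05] w 0.0306 80
t 15.45 jig mm [-84.5   0.5  50.2] ori [ 180.    -0.5 -164.6] F jig [-0.4 -0.3 -1.9] T [-0.04  0.12 -0.05] w 0.0306 80
```

```bash
python3 inch.py '[[0,0,0,0,0,0.0003,0.0],[0,0,0,0,0,0.0003,0.0]]' >/dev/null; python3 ok.py 2.5; python3 inch.py '[[0,0,0,0,0,0.0003,0.0],[0,0,0,0,0,0.0003,0.0]]' >/dev/null; python3 ok.py 2.5;  python3 inch.py '[[0,0,0,0,0,0.0003,0.0],[0,0,0,0,0,0.0003,0.0]]' >/dev/null; python3 ok.py 2.5
```

```text
t 15.7 jig mm [-84.8   0.5  49.8] ori [ 180.    -0.5 -164.6] F jig [ 0.2  0.2 -1.4] T [ 0.02  0.2  -0.01] w 0.0308 80
t 15.95 jig mm [-84.8   0.6  49.5] ori [ 180.    -0.5 -164.6] F jig [-0.  -0.1 -1. ] T [0.06 0.06 0.03] w 0.0304 80
t 16.2 jig mm [-84.7   0.6  49.4] ori [ 180.    -0.5 -164.6] F jig [-1.   0.9  0.3] T [0.15 0.09 0.02] w 0.0306 81
```

```bash
python3 inch.py '[[0,0,0,0,0,0.0003,0.0],[0,0,0,0,0,0.0003,0.0]]' >/dev/null; python3 ok.py 2.5; python3 inch.py '[[0,0,0,0,0,0,0.032],[0,0,0,0,0,0,0.038],[0,0,0,0,0,0,0.06],[0,0,0,0,0,0,0.06],[0,0,0,0,0,0,0.06]]' 20; python3 ok.py 2.5
```

```text
t 16.45 jig mm [-84.7   0.6  49.2] ori [ 180.    -0.5 -164.6] F jig [-1.3  0.3  4.4] T [0.11 0.27 0.08] w 0.0308 81
t: 17.08
tool_pos: [0.3985, 0.2469, 0.0489]
orientation: [-180.0, -0.5, -164.6]
contact_force: [0.9, 0.2, 0.4]
width: 0.0601
gripper_force: 0.0
t 17.07 jig mm [-84.8   0.5  48.9] ori [-180.    -0.5 -164.6] F jig [ 0.9 -0.1  0.4] T [-0.    0.    0.02] w 0.0601 0
```

```bash
python3 inch.py '[[0,0,0,0,0,-0.03,0.06],[0,0,0,0,0,-0.055,0.06],[0,-2.5,0,0.03,0,-0.055,0.06],[0,-2.5,0,0.07,0,-0.055,0.03],[0,-2.5,0,0.07,0,-0.055,0.0],[0,-2.5,0,0.07,0,-0.03,0.0],[0,-2.5,0,0.07,0,-0.006,0.0],[0,-2.5,0,0.07,0,-0.006,0.0]]' 40 >/dev/null; python3 ok.py 2.5
python3 inch.py '[[0,0,0,0,0,0,0.0],[0,0,0,0,0,0,0.0]]' >/dev/null; python3 ok.py 2.5; python3 -c "
from h import *
im=ctrl.snapshot('wrist');cv2.imwrite('pics/w5.png',im[:,:,::-1])"
```

```text
t 18.07 jig mm [-1.555e+02  1.000e-01  5.440e+01] ori [-179.9    1.8 -164.6] F jig [-0.  -0.2  0.1] T [-0.01 -0.01  0.02] w -0.0003 0
t 18.32 jig mm [-153.6    0.8   56.4] ori [ 180.     2.1 -164.6] F jig [0.2 0.5 0.3] T [ 0.03 -0.01  0.01] w -0.0003 0
```

View pics/w5.png

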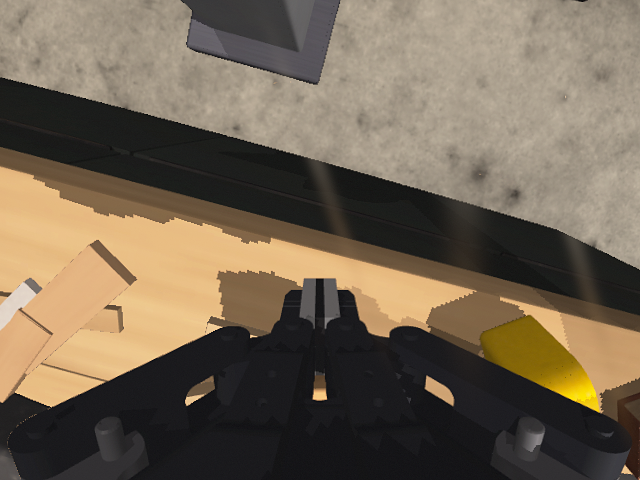

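The wrist view shows the fingers shut at (320,290) behind the blank, with the tape untouched at (540,365). Now I'll push home gently on the square end.

```bash
python3 inch.py '[[0,0,0,-0.006,0,0,0.0],[0,0,0,-0.012,0,0,0.0],[0,0,0,-0.015,0,0,0.0],[0,0,0,-0.015,0,0,0.0]]' >/dev/null; python3 ok.py 2 && python3 inch.py '[[0,0,0,-0.0015,0,0,0.0],[0,0,0,-0.0015,0,0,0.0]]' >/dev/null && python3 ok.py 2 && python3 inch.py '[[0,0,0,-0.0015,0,0,0.0],[0,0,0,-0.0015,0,0,0.0]]' >/dev/null && python3 ok.py 2 && python3 inch.py '[[0,0,0,-0.0015,0,0,0.0],[0,0,0,-0.0015,0,0,0.0]]' >/dev/null && python3 ok.py 2 && python3 inch.py '[[0,0,0,-0.0015,0,0,0.0],[0,0,0,-0.0015,0,0,0.0]]' >/dev/null && python3 ok.py 2
```

```text
t 18.88 jig mm [-139.4    0.5   56.1] ori [ 180.     2.  -164.6] F jig [-0.5 -0.3 -0.3] T [ 0.03  0.04 -0.02] w -0.0003 0
t 19.12 jig mm [-138.3    0.5   56. ] ori [-180.     2.  -164.6] F jig [-0.4  1.2  0.5] T [-0.03  0.06  0.05] w -0.0001 0
t 19.38 jig mm [-136.7    0.5   56.2] ori [ 180.     2.  -164.6] F jig [-0.7 -1.6  0.1] T [-0.02  0.05  0.01] w -0.0 0
t 19.62 jig mm [-135.1    0.5   56.2] ori [ 180.     2.  -164.6] F jig [ 0.9 -0.1 -0.1] T [-0.02  0.03  0.01] w 0.0001 0
t 19.88 jig mm [-133.6    0.5   56.3] ori [ 180.     2.  -164.6] F jig [-0.2 -0.  -0.7] T [-0.01  0.04 -0.03] w 0.0003 0
```

```bash
python3 inch.py '[[0,0,0,-0.001,0,0,0.0],[0,0,0,-0.001,0,0,0.0]]' >/dev/null; python3 ok.py 2.5 && python3 inch.py '[[0,0,0,-0.001,0,0,0.0],[0,0,0,-0.001,0,0,0.0]]' >/dev/null && python3 ok.py 2.5 && python3 inch.py '[[0,0,0,-0.001,0,0,0.0],[0,0,0,-0.001,0,0,0.0]]' >/dev/null && python3 ok.py 2.5 && python3 inch.py '[[0,0,0,-0.001,0,0,0.0],[0,0,0,-0.001,0,0,0.0]]' >/dev/null && python3 ok.py 2.5
```

```text
t 20.12 jig mm [-132.7    0.5   56.3] ori [ 180.     2.  -164.6] F jig [ 0.9 -0.3 -0.4] T [-0.    0.07  0.07] w -0.0003 0
t 20.38 jig mm [-131.8    0.5   56.3] ori [-180.     2.  -164.6] F jig [-0.7 -0.2 -0.4] T [-0.04  0.12  0.03] w 0.0003 0
t 20.62 jig mm [-131.6    0.4   56.1] ori [-180.     1.9 -164.6] F jig [-1.4 -0.3  1.1] T [ 0.08  0.48 -0.02] w 0.0 1
t 20.88 jig mm [-131.2    0.3   56.1] ori [-180.     1.9 -164.6] F jig [-5.8 -0.3  2.5] T [0.11 0.97 0.07] w -0.0002 2
```

```bash
python3 inch.py '[[0,0,0,-0.0005,0,0,0.0],[0,0,0,-0.0005,0,0,0.0]]' >/dev/null; python3 ok.py 2.5; python3 inch.py '[[0,0,0,-0.0005,0,0,0.0],[0,0,0,-0.0005,0,0,0.0]]' >/dev/null; python3 ok.py 2.5
```

```text
t 21.12 jig mm [-131.2    0.3   56. ] ori [-180.     1.8 -164.6] F jig [-5.4  0.6  3.4] T [0.12 1.24 0.03] w 0.0004 3
t 21.38 jig mm [-131.2    0.3   56. ] ori [ 180.     1.8 -164.6] F jig [-6.6  0.2  4.3] T [0.18 1.39 0.02] w -0.0004 3
```

```bash
python3 inch.py '[[0,0,0,0.003,0,0,0.0],[0,0,0,0.02,0,0,0.0],[0,2,0,0.03,0,-0.05,0.0],[0,2,0,0.03,0,-0.11,0.0],[0,2,0,0.03,0,-0.17,0.0],[0,2,0,0.02,0,-0.185,0.0],[0,2,0,0.02,0,-0.185,0.0]]' 40 >/dev/null; python3 -c "
from h import *
js();print(go(jw([-15,22,235]),RT),go(jw([-15,24,202]),RT))"
```

```text
t 22.25 jig mm [-153.8    0.9  242.1] ori [ 179.9    0.3 -164.6] F jig [-0.3  1.  -0.5] T [-0.02  0.04 -0.04] w 0.0001 0
(array([0.08, 0.28, 0.02]), array([-0.1388,  0.021 ,  0.0078])) (array([0.08, 0.28, 0.02]), array([-0.1387,  0.023 ,  0.0408]))
```

```bash
python3 inch.py '[[0,0,0,-0.05,0.01,0,0.0],[0,0,0,-0.1,0.02,0,0.0],[0,0,0,-0.138,0.021,0.006,0.0],[0,0,0,-0.138,0.021,0.006,0.0],[0,0,0,-0.138,0.022,0.025,0.0],[0,0,0,-0.138,0.022,0.038,0.0],[0,0,0,-0.138,0.022,0.038,0.0],[0,0,0,-0.138,0.022,0.038,0.0]]' 40 >/dev/null; python3 -c "
from h import *
js();print(go(jw([-15,33,196]),RT))"
```

```text
t 23.25 jig mm [-17.6  22.5 202.9] ori [ 180.     0.  -164.6] F jig [ 0.4 -0.2  0.3] T [-0.   -0.02  0.  ] w -0.0001 0
(array([0.  , 0.01, 0.04]), array([-0.0026,  0.0105,  0.0069]))
```

```bash
python3 inch.py '[[0,0,0,-0.002,0.0088,0.005,0.0],[0,0,0,-0.002,0.0127,0.0068,0.0],[0,0,0,-0.002,0.0167,0.0087,0.0],[0,0,0,-0.002,0.021,0.0117,0.0],[0,0,0,-0.002,0.0251,0.0149,0.0],[0,0,0,-0.002,0.0328,0.0219,0.0],[0,0,0,-0.002,0.0328,0.0219,0.0]]' 40 >/dev/null; python3 -c "
from h import *
js()"
```

```text
t 24.12 jig mm [-15.4  56.2 180. ] ori [ 180.    -0.  -164.5] F jig [ 0.9 -0.6  1.1] T [-0.05 -0.07 -0.02] w -0.0001 0
```

```bash
python3 inch.py '[[0,0,0,0,0.0035,0.004,0.0],[0,0,0,0,0.0073,0.0085,0.0],[0,0,0,0,0.0105,0.0136,0.0],[0,0,0,0,0.0134,0.0187,0.0]]' 40 >/dev/null; python3 -c "
from h import *
js()
im=ctrl.snapshot('scene');h=cv2.cvtColor(im,cv2.COLOR_RGB2HSV).astype(int)
m=((h[...,0]<6)|(h[...,0]>174))&(h[...,1]>170)&(h[...,2]>70)
m[:150]=0;m[270:]=0;m[:,:250]=0;m[:,340:]=0
y,x=np.nonzero(m);print(len(x),x.min(),x.max(),y.min(),y.max(),x.mean(),y.mean())
for t in (58,45,35,25,15,5,-5):
    t=np.radians(t);print(round(np.degrees(t)),proj('scene',[jw([-15,r*np.cos(t),122+r*np.sin(t)]) for r in (45,107)]).round().tolist())
"
```

```text
t 24.62 jig mm [-15.3  69.2 161.7] ori [ 180.    -0.  -164.6] F jig [ 0.6 -1.5  2.9] T [-0.17  0.03 -0.07] w 0.0002 2
71 274 289 192 207 282.11267605633805 201.07042253521126
58 [[290.0, 203.0], [282.0, 183.0]]
45 [[288.0, 203.0], [278.0, 185.0]]
35 [[287.0, 205.0], [276.0, 188.0]]
25 [[287.0, 206.0], [274.0, 192.0]]
15 [[286.0, 208.0], [274.0, 196.0]]
5 [[286.0, 210.0], [273.0, 201.0]]
-5 [[286.0, 212.0], [274.0, 206.0]]
```

```bash
python3 inch.py '[[0,0,0,0,0.002,0.0048,0.0],[0,0,0,0,0.0042,0.0097,0.0],[0,0,0,0,0.006,0.0145,0.0],[0,0,0,0,0.0078,0.0195,0.0],[0,0,0,0,0.009,0.024,0.0],[0,0,0,0,0.0098,0.0282,0.0]]' 40 >/dev/null; python3 -c "
from h import *
js()"
```

```text
t 25.43 jig mm [-15.3  78.4 133.4] ori [-180.    -0.  -164.6] F jig [ 0.  -1.2  3.3] T [-0.14  0.07 -0.01] w -0.0 2
```

```bash
python3 inch.py '[[0,0,0,0,0.001,0.003,0.0],[0,0,0,0,0.001,0.006,0.0],[0,0,0,0,0.0015,0.009,0.0],[0,0,0,0,0.0015,0.009,0.0]]' 40 >/dev/null; python3 -c "
from h import *
js()"; python3 inch.py '[[0,0,0,0,0,0.0015,0.0],[0,0,0,0,0,0.003,0.0],[0,0,0,0,0,0.003,0.0]]' 40 >/dev/null; python3 -c "
from h import *
js()"
```

```text
t 25.93 jig mm [-15.4  79.8 124.6] ori [-180.    -0.  -164.6] F jig [ 1.  -1.5  2.2] T [-0.24 -0.01 -0.  ] w -0.0003 1
t 26.3 jig mm [-15.2  80.  123.3] ori [ 1.800e+02  1.000e-01 -1.646e+02] F jig [-2.8 -2.9 11.5] T [-0.74  0.58 -0.04] w -0.0002 6
```

```bash
python3 inch.py '[[0,0,0,0,0,0.001,0.0],[0,0,0,0,0,0.001,0.0]]' 40 >/dev/null; python3 -c "
from h import *
js()"; python3 inch.py '[[0,0,0,0,0,0.001,0.0],[0,0,0,0,0,0.001,0.0]]' 40 >/dev/null; python3 -c "
from h import *
js()"
```

```text
t 26.55 jig mm [-15.1  80.  123.2] ori [ 1.800e+02  1.000e-01 -1.646e+02] F jig [-4.8 -3.9 17. ] T [-0.92  0.93 -0.1 ] w -0.0001 8
t 26.8 jig mm [-15.1  80.  122.9] ori [ 1.800e+02  1.000e-01 -1.646e+02] F jig [-4.8 -5.  22.6] T [-1.02  1.17 -0.06] w -0.0001 11
```

```bash
python3 inch.py '[[0,0,0,0,0,-0.006,0.0],[0,0,0,0,0,-0.03,0.0],[0,0,0,0,0,-0.08,0.0],[0,0,0,0.03,0,-0.13,0.0],[0,0,0,0.09,-0.05,-0.15,0.0],[0,0,0,0.15,-0.1,-0.16,0.0],[0,0,0,0.18,-0.12,-0.16,0.0],[0,0,0,0.18,-0.12,-0.16,0.0]]' 40 >/dev/null; python3 -c "
from h import *
js()
im=ctrl.snapshot('scene');cv2.imwrite('pics/s6.png',im[:,:,::-1]);h=cv2.cvtColor(im,cv2.COLOR_RGB2HSV).astype(int)
m=((h[...,0]<6)|(h[...,0]>174))&(h[...,1]>170)&(h[...,2]>70)
m[:150]=0;m[270:]=0;m[:,:250]=0;m[:,340:]=0
y,x=np.nonzero(m);print('scene',len(x),x.min(),x.max(),y.min(),y.max(),x.mean(),y.mean())
im=ctrl.snapshot('top');cv2.imwrite('pics/t6.png',im[:,:,::-1]);h=cv2.cvtColor(im,cv2.COLOR_RGB2HSV).astype(int)
m=((h[...,0]<6)|(h[...,0]>174))&(h[...,1]>170)&(h[...,2]>70)
m[:200]=0;m[280:]=0;m[:,:215]=0;m[:,315:]=0
y,x=np.nonzero(m);print('top',len(x),x.min(),x.max(),y.mean())
b=(abs(h[...,0]-108)<10)&(h[...,1]>150);b[:195]=0;b[235:]=0;b[:,:240]=0;b[:,300:]=0
y,x=np.nonzero(b);print('blue now',len(x),x.mean(),y.mean())
h0=cv2.cvtColor(cv2.imread('pics/top0.png'),cv2.COLOR_BGR2HSV).astype(int);b=(abs(h0[...,0]-108)<10)&(h0[...,1]>150);b[:195]=0;b[235:]=0;b[:,:240]=0;b[:,300:]=0
y,x=np.nonzero(b);print('blue before',len(x),x.mean(),y.mean())
for t in (5,-5):
    t=np.radians(t);P=[jw([-15,r*np.cos(t),122+r*np.sin(t)]) for r in (45,76,107)];print(proj('scene',P).round(1).tolist(),proj('top',P).round(1).tolist())
"
```

```text
t 27.8 jig mm [-198.9  -41.3  279.7] ori [ 1.800e+02 -1.000e-01 -1.646e+02] F jig [0.8 0.4 0.2] T [-0.03 -0.04 -0.04] w -0.0001 0
scene 70 274 287 204 213 280.27142857142854 208.24285714285713
top 172 228 253 255.08139534883722
blue now 133 264.187969924812 214.29323308270676
blue before 133 264.187969924812 214.29323308270676
[[286.0, 209.9], [279.5, 205.2], [273.2, 200.7]] [[251.3, 251.5], [238.3, 254.8], [225.2, 258.0]]
[[286.1, 212.1], [279.8, 209.0], [273.6, 206.0]] [[251.8, 252.0], [239.3, 255.6], [226.9, 259.2]]
```

```bash
python3 -c "
from h import *
h=cv2.cvtColor(cv2.imread('pics/scene0.png'),cv2.COLOR_BGR2HSV).astype(int)
m=((h[...,0]<6)|(h[...,0]>174))&(h[...,1]>170)&(h[...,2]>70)
m[:150]=0;m[270:]=0;m[:,:250]=0;m[:,340:]=0
y,x=np.nonzero(m);print('scene0',len(x),y.min(),y.max(),x.mean(),y.mean())
for n,t in ((0,58),(0,55),(1,-5),(1,-2)):
    t=np.radians(t);print(n,np.degrees(t),proj('scene',[jw([-15,r*np.cos(t),122+r*np.sin(t)]) for r in (45,76,107)]).round(1).tolist())
"
```

```text
scene0 116 183 204 286.5258620689655 193.49137931034483
0 58.00000000000001 [[289.9, 202.5], [285.9, 192.6], [282.0, 182.7]]
0 55.0 [[289.5, 202.7], [285.3, 192.9], [281.0, 183.1]]
1 -5.0 [[286.1, 212.1], [279.8, 209.0], [273.6, 206.0]]
1 -2.0 [[286.0, 211.4], [279.6, 207.8], [273.4, 204.4]]
```

```bash
python3 -c "
from station import ctrl
print(ctrl.finish_job())"
```

```text
the job is handed in; nothing more can be done
None
```

The blank is in the V and was pushed home against the end-stop screw by feel at about 7 N. The lever was then folded down to its hard stop and let go, and the job was handed in at about 28 s. The blue stop carriage showed no movement in the top view. I did not separately re-check the blank's position after clamping or the bystanders' final positions.

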